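# Close the tube clamp on the boom tube

## Task

Close the open tube clamp on the bench over the boom tube lying in it: first swing the blue hinged half over the tube and fully down, then swing the bolt with the brass nut fully upright into the slot in the blue half's lug. Leave the tube lying where it is in the clamp, do not shift the other things on the bench, and let go; the nut need not be turned.

Things in the scene. Friction and masses are not known exactly. Their poses are not given: they have to be found in the camera images.
- clamp: Lower half of a tube clamp, grey, fixed to the bench by a dark plate 150 (x) x 76 (y) x 10 mm. Origin: on the bench surface under the middle of the tube seat; z up. Its y axis runs along the tube, 55 mm above the bench; the hinge of the blue half is on its +x side, the swing bolt on its -x side. Its yaw varies. The grey saddle block is 44 mm long along y and spans x = -25 to +48 mm.
- cap (a joint): Angle of the blue upper half about its hinge (axis along the clamp's y): 0 = fully down over the tube, grows as it swings up and back to its stop at 2.15; it starts leaning back between 1.75 and 2.05. The hinge is stiff enough to stay where it is left while raised; nearly level (below about 0.6) it may sink shut by its own 0.2 kg. At most 0.2 N m turns it (2 N at the lug).
- cap_hinge (a point): Point on the blue half's hinge axis, middle of its width: at (40, 0, 55) mm in the clamp's frame.
- cap_lug (a point): Centre of the slotted lug at the free end of the blue half, 100 mm from the hinge axis; with the half closed it lies at (-60, 0, 57) mm in the clamp's frame. The lug is 12 mm thick and 44 mm wide along the clamp's y (both outer side faces are free to pinch, 36 mm long); its slot is 14 mm wide and opens at the free end, 17 mm beyond this point. The rest of the blue half is 40 mm wide. Its top over the tube is 79 mm above the bench when closed.
- bolt (a joint): Angle of the swing bolt about its pivot (axis along the clamp's y): 0 = fully upright against its stop, standing in the slot of the closed lug; grows as it leans out to the clamp's -x side, up to 1.35. It starts between 0.95 and 1.3 and stays where it is left; about 0.1 N m turns it. It cannot pass through the lug: the nut is wider than the slot.
- bolt_pivot (a point): Point on the bolt's pivot axis: at (-60, 0, 24) mm in the clamp's frame.
- bolt_nut (a point): Centre of the round brass nut on the swing bolt, 64 mm from the pivot along the bolt (upright: 88 mm above the bench). The nut is 27 mm across and 39 mm long, with a 29 mm washer on its lower end whose underside is 42 mm from the pivot, 3 mm above the closed lug; the shank is 10 mm across.
- tube_center (a point): Middle of the loose aluminium boom tube, 32 mm across, 200 mm long, 0.3 kg, on its axis; it lies in the lower half, its axis 55 mm above the bench. A black collar, 39 mm across, sits near its +y end.
- tube: The same tube; origin at its middle, y along its axis.
- pliers: orange-handled combination pliers, 52x142x12 mm, lying flat beside the clamp on its hinge side; origin at the centre of its underside; leave it alone
- meter: orange and black multimeter, 154x78x46 mm, lying at the right of the bench; origin at the centre of its underside; leave it alone
- bottle: white plastic bottle with a blue cap, 54 mm across, 134 mm tall, standing at the left; origin at the centre of its underside; leave it alone
- reel: white solder reel, 56 mm across, 30 mm tall, at the left; origin at the centre of its underside; leave it alone
There are look-alikes about, which are no part of the job. Of the things shaped like the tube, the aluminium one is meant.

How it is judged:
By the outcome, as a careful person would: the job done as asked, in the order asked, and still so for the second after the job is handed in, with the robot touching nothing.
It also fails if it takes over 51 s, if anything falls off the work surface, if the arm or the gripper's body presses on something with over 40 N, if the wrist force passes 120 N, or if a joint passes its speed limit or range.

## Robot

A 7-joint arm with a two-finger parallel gripper is mounted at the origin on a cart in front of the work surface, level with it; the furniture and walls round the work are solid. World frame = base frame: x ahead of the robot, y to its left, z up, the work surface at z = 0. Lengths are in mm, angles in rad, forces in N, time in s.
With the tool pointing down it reaches from about 350 to 900 mm from the base axis. Payload 8.1 kg.
Tool frame: the origin (TCP) lies at the very end of the fingers, on their centre line; the grasp point (between the pads) lies 19 mm behind it (manip.grip_point_offset is the distance from the TCP to the grasp point, in mm); z points along the fingers, y is the line along which they close (so a half turn about z gives the same grasp; the last joint's range is limited). The gripper opens to 92 mm and grips with 3 to 60 N. Pads are 19 mm wide; open, the fingers measure 130 mm over their backs; the gripper's body (75 mm by 190 mm) begins 47 mm behind the grasp point.
Start: joints at [1.019, 0.434, 0.025, 1.573, -0.012, 1.134, -0.075], TCP at [271.157, -563.13, 226.742] pointing down, gripper open.
Joint ranges: [-2.62, 2.62], [-0.44, 2.09], [-1.27, 1.32], [0.08, 2.57], [-1.32, 4.46], [0.12, 2], [-2.74, 2.74]. Speed limits (rad/s): [2.22, 2.22, 3.01, 3.01, 3.14, 3.14, 3.14].

## Interface

Orientations are given as a rotation vector (axis times angle).
In Python, from bench import manip, get_image, camera_info, workorder gives the robot as it stands.
- The arm moves only by the tool jog_arm, never from a script. Its argument "moves" is a list of rows, each a list of 3 entries, a list of its own where there are three numbers: the shift along the world's x, y, z in m, then the turn, a rotation vector about the world's x, y, z in rad, then the opening, from 0 (shut) to 1 (fully open). In form: [[[x, y, z], [ax, ay, az], gripper], ...]. A call has 1 to 5 rows; each row shifts and turns the commanded pose from where the row before left it; what a row does not reach is not made up. A row lasts 1/8 s, in which the tool goes at most 62.5 mm and 10.7 degrees, less where a joint would pass 70% of its speed; a pose out of reach is approached as far as the arm can. A call with a gripper value outside its range is refused whole. The fingers move at their own pace and stop on an object; the grip force is fixed at half the most. Time passes only in rows, so rows that do not move let the fingers close. It gives the time, the measured TCP pose, the force, the opening and the grip force at its end, in the units of the state.
- manip.observe(): the state, without advancing time (a new reading comes with each control period).
- get_image(name): name is "scene" or "side" or "wrist"; returns the picture (384x512x3 uint8, blue, green, red); there is no depth.
- camera_info(name): a dict with "fx", "fy", "cx", "cy" (pixels), "world_to_cam" (4x4, takes a point from world to camera coordinates). Camera axes: x right, y down, z forward; pixel columns grow to the right and rows downward; lengths in mm; the calibration is good to about 2 mm. A picture is of the moment at which its call begins: read the wrist's pose just before it. camera_info takes no time and is no camera call; for the wrist camera it gives the pose at the moment of the call.
- workorder.sign_off(): hands the job in; it is judged then, once.
The state is a dict: "time_s": time; "qpos": joint angles; "joint_vel": joint speeds; "tau": joint torques, N m; "tcp_pos": TCP position; "orientation": TCP orientation; "force": force on the tool from outside, world axes, zero at the start; "torque": the same for the moment, N m; "gripper_width": finger opening in mm; "grasp_force": force on a finger pad.
Only numpy, scipy, OpenCV 4.12 (cv2) and the standard library are available. Lean on these libraries where they do the work, as an engineer would, in place of code of your own. Each camera call takes 0.05 s, during which the arm holds its last target. There are 200 camera calls.

## Working session

There is one attempt and no reset: what is moved stays moved. The work goes in short steps, Python scripts to look and compute and a tool call to move; the robot and the scene stay as the last step left them, time stands still between calls to the robot, and variables do not carry over. Pictures are saved under pics/ and viewed, at most 10 in all, crops included, and the job is handed in when it is done.

Besides the shell and the picture viewer there is one more tool, called after ">>>" as name(argument=value, ...), one argument or row to a line, values as JSON. jog_arm: Moves the arm, as the interface text tells. Its arguments: {"type":"object","properties":{"moves":{"type":"array","items":{"type":"array"}}},"required":["moves"]}

```bash
mkdir -p pics; ls; python3 - <<'E'
from bench import manip,get_image,camera_info
import cv2
for n in("scene","side"):
    cv2.imwrite(f"pics/{n}0.png",get_image(n)); c=camera_info(n); print(n,c["fx"],c["cx"],c["cy"],c["world_to_cam"])
o=manip.observe();print(o)
E
```

```text
pics
scene 487.8684177174566 255.86429054332714 194.4531237874433 [[-9.79537193e-01 -2.00547722e-01  1.69557938e-02  5.07468521e+02]
 [-1.44492840e-01  6.42093160e-01 -7.52886574e-01  1.27498625e+02]
 [ 1.40102488e-01 -7.39930392e-01 -6.57931842e-01  1.39737162e+03]
 [ 0.00000000e+00  0.00000000e+00  0.00000000e+00  1.00000000e+00]]
side 350.5915777046772 262.51400980889906 185.83490181727402 [[ 9.99128360e-01  3.88003505e-02 -1.53965361e-02 -5.03352833e+02]
 [ 1.41008580e-02 -6.60863243e-01 -7.50373867e-01  7.38642637e+01]
 [-3.92897738e-02  7.49502707e-01 -6.60834326e-01  1.22717214e+03]
 [ 0.00000000e+00  0.00000000e+00  0.00000000e+00  1.00000000e+00]]
{'time_s': 0.1, 'qpos': array([ 1.0194346 ,  0.43516227,  0.02497872,  1.57395336, -0.01158889,
        1.13399132, -0.07511573]), 'joint_vel': array([-0.00180497, -0.00223803,  0.00068031, -0.0020487 , -0.00153079,
       -0.00140547,  0.00061817]), 'tau': array([ 2.27913159e-03, -6.69129968e+01,  9.87466313e-01, -3.15145791e+01,
       -6.05776208e-02,  3.74303560e-02,  5.99363375e-05]), 'tcp_pos': array([ 270.91912333, -562.75474001,  226.03834263]), 'orientation': array([-3.06160357e+00, -6.98594944e-01,  6.86715787e-04]), 'force': array([-0.07625878,  0.2332537 , -1.11242205]), 'torque': array([-0.02233873, -0.00195863,  0.02814009]), 'grasp_force': 0.0, 'gripper_width': 91.54683662053564}
```

View pics/scene0.png

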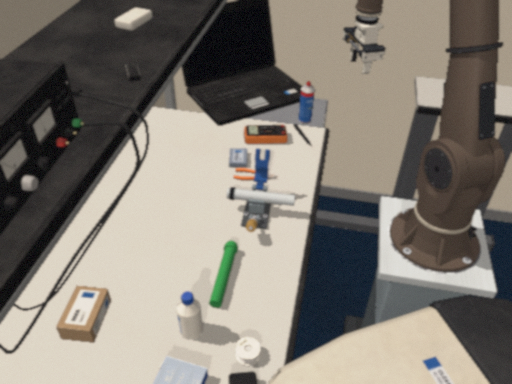

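View pics/side0.png

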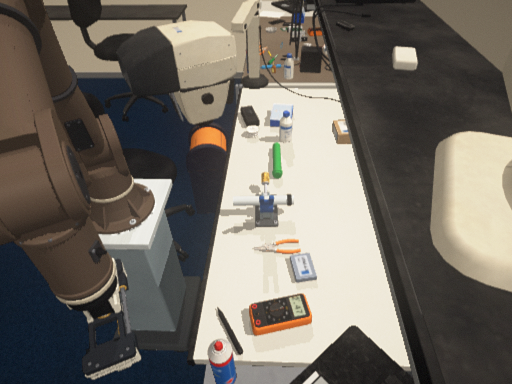

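The tube lies roughly along world x. The hinge (blue half) is on the -y side and the bolt nut on the +y side. In the scene view the tube runs (232,195)-(295,199), the lug is near (262,155) and the nut near (252,225). Next I'll enlarge both views.

```bash
python3 - <<'E'
import cv2,numpy as np
a=cv2.imread("pics/scene0.png")[135:245,205:315];b=cv2.imread("pics/side0.png")[160:260,215:315]
f=lambda i:cv2.resize(i,(400,400),interpolation=cv2.INTER_CUBIC)
cv2.imwrite("pics/crop0.png",np.hstack([f(a),f(b)]))
E
```

```text
(no output)
```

View pics/crop0.png

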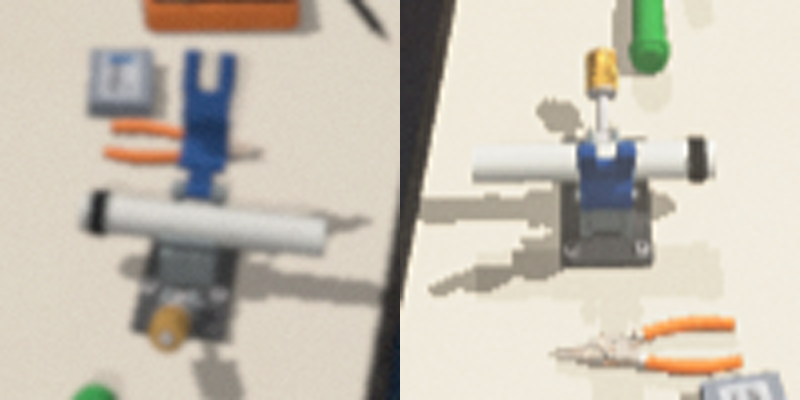

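The left crop is the scene view and shows the lug slot at about (209,75), the nut at (168,328), and tube ends at (88,212) and (325,235). The right crop is the side view and shows the nut at (602,73) and tube ends at (473,161) and (712,160).

```bash
cat > h.py <<'E'
import numpy as np
from bench import manip,get_image,camera_info
def ray(n,u,v,c=None):
    c=c or camera_info(n);T=c["world_to_cam"];R=T[:3,:3];o=-R.T@T[:3,3]
    d=R.T@np.array([(u-c["cx"])/c["fx"],(v-c["cy"])/c["fy"],1]);return o,d/np.linalg.norm(d)
def plane(n,u,v,z):
    o,d=ray(n,u,v);return o+d*(z-o[2])/d[2]
def tri(rs):
    A=sum(np.eye(3)-np.outer(d,d) for o,d in rs);b=sum((np.eye(3)-np.outer(d,d))@o for o,d in rs)
    return np.linalg.solve(A,b)
E
python3 - <<'E'
from h import *
np.set_printoptions(precision=1,suppress=True)
s=lambda x,y:(205+x/3.636,135+y/3.636); t=lambda x,y:(215+(x-400)/4,160+y/4)
for z in(55,):
  for p in((88,212),(325,235)):print("scene tube",plane("scene",*s(*p),z))
  for p in((473,161),(712,160)):print("side tube",plane("side",*t(*p),z))
print("nut",tri([ray("scene",*s(168,328)),ray("side",*t(602,73))]))
print("lug",tri([ray("scene",*s(209,75)),ray("side",*t(607,148))]))
for p in((562,266),(650,266)):print("plate hinge corners",plane("side",*t(*p),10))
for p in((135,328),(225,340)):print("plate bolt corners",plane("scene",*s(*p),10))
for p in((595,128),(611,128)):print("slot",plane("side",*t(*p),10))
E
```

```text
scene tube [600.7  -4.2  55. ]
scene tube [407.4 -18.7  55. ]
side tube [408.  -14.4  55. ]
side tube [606.   -8.7  55. ]
nut [510.6 107.5  49.5]
lug [520.8 -91.4 144.2]
plate hinge corners [484.7 -88.5  10. ]
plate hinge corners [555.8 -86.7  10. ]
plate bolt corners [543.7  74.1  10. ]
plate bolt corners [471.2  71.8  10. ]
slot [505.4  77.7  10. ]
slot [519.7  78.   10. ]
```

```bash
python3 - <<'E'
from h import *
np.set_printoptions(precision=0,suppress=True)
print("can base",plane("scene",306,121,0),"top tri",tri([ray("scene",307,84),ray("side",219,344)]))
print("meter",plane("scene",265,130,46))
E
```

```text
can base [ 433. -536.    0.] top tri [ 441. -536.  155.]
meter [ 562. -372.   46.]
```

>>> jog_arm(
  moves=[
    [[0, 0, 0.06], [0, 0, 0.18], 0],
    [[0, 0, 0.06], [0, 0, 0.18], 0],
    [[0, 0, 0.03], [0, 0, 0.18], 0],
  ],
)

```text
time_s: 0.48
tcp_pos: [271.4, -563.6, 380.2]
orientation: [2.758, 1.497, 0.0]
force: [-0.1, -0.0, -0.1]
gripper_width: 66.5
grasp_force: 0.0
```

>>> jog_arm(
  moves=[
    [[0.03, 0.05, 0], [0, 0, 0.16], 0],
    [[0.03, 0.05, 0], [0, 0, 0.16], 0],
    [[0.03, 0.05, 0], [0, 0, 0.16], 0],
    [[0.03, 0.05, 0], [0, 0, 0.16], 0],
    [[0.03, 0.05, 0], [0, 0, 0], 0],
  ],
)

```text
time_s: 1.1
tcp_pos: [421.6, -311.4, 376.5]
orientation: [-2.153, -2.287, 0.0]
force: [0.4, -0.2, -0.2]
gripper_width: 16.6
grasp_force: 0.0
```

>>> jog_arm(
  moves=[
    [[0.035, 0.05, 0], [0, 0, 0], 0],
    [[0.035, 0.05, 0], [0, 0, 0], 0],
    [[0.03, 0.035, -0.03], [0, 0, 0], 0],
    [[0, 0, -0.05], [0, 0, 0], 0],
    [[0, 0, 0], [0, 0, 0], 0],
  ],
)

```text
time_s: 1.72
tcp_pos: [518.8, -177.6, 293.3]
orientation: [-2.15, -2.281, 0.006]
force: [-0.9, -0.3, 0.5]
gripper_width: 0.7
grasp_force: 0.0
```

>>> jog_arm(
  moves=[
    [[0, 0, -0.06], [0, 0, 0], 0],
    [[0, 0, -0.06], [0, 0, 0], 0],
    [[0, 0.005, -0.04], [0, 0, 0], 0],
    [[0, 0.02, 0], [0, 0, 0], 0],
    [[0, 0.01, 0], [0, 0, 0], 0],
  ],
)

```text
time_s: 2.35
tcp_pos: [523.0, -141.6, 139.4]
orientation: [2.153, 2.284, 0.003]
force: [1.1, 0.3, 1.4]
gripper_width: 0.1
grasp_force: 0.0
```

>>> jog_arm(
  moves=[
    [[0, 0.02, 0], [0, 0, 0], 0],
    [[0, 0.02, 0], [0, 0, 0], 0],
    [[0, 0.01, 0], [0, 0, 0], 0],
    [[0, 0.01, 0], [0, 0, 0], 0],
    [[0, 0.01, 0], [0, 0, 0], 0],
  ],
)

```text
time_s: 2.98
tcp_pos: [521.5, -73.0, 137.3]
orientation: [2.156, 2.284, 0.001]
force: [-0.1, -1.6, 0.2]
gripper_width: 0.1
grasp_force: 0.6
```

>>> jog_arm(
  moves=[
    [[0, 0.015, 0], [0, 0, 0], 0],
    [[0, 0.015, 0], [0, 0, 0], 0],
    [[0, 0.012, -0.002], [0, 0, 0], 0],
    [[0, 0.012, -0.005], [0, 0, 0], 0],
    [[0, 0.01, -0.006], [0, 0, 0], 0],
  ],
)

```text
time_s: 3.6
tcp_pos: [521.1, -8.1, 123.3]
orientation: [-2.156, -2.285, -0.0]
force: [-0.3, -0.1, 0.6]
gripper_width: 0.4
grasp_force: 0.3
```

```bash
python3 - <<'E'
from h import *
import cv2
a=get_image("scene")[135:245,205:315];b=get_image("side")[140:250,205:315]
f=lambda i:cv2.resize(i,(400,400),interpolation=cv2.INTER_CUBIC)
cv2.imwrite("pics/crop1.png",np.hstack([f(a),f(b)]))
E
```

```text
(no output)
```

View pics/crop1.png

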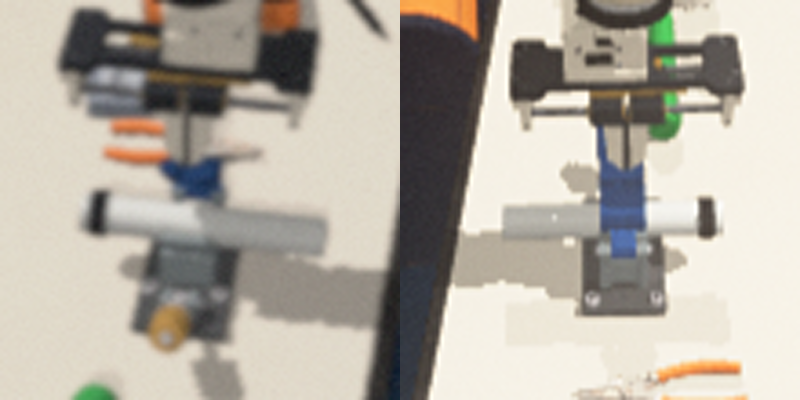

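The cap is past vertical and in contact with the fingers, and the tube hasn't moved. I'll carry on along the arc.

>>> jog_arm(
  moves=[
    [[-0.003, 0.01, -0.005], [0, 0, 0], 0],
    [[-0.003, 0.01, -0.008], [0, 0, 0], 0],
    [[-0.002, 0.008, -0.012], [0, 0, 0], 0],
    [[-0.002, 0.006, -0.012], [0, 0, 0], 0],
    [[0, 0.005, -0.012], [0, 0, 0], 0],
  ],
)

```text
time_s: 4.32
tcp_pos: [510.6, 30.2, 73.6]
orientation: [-2.156, -2.285, 0.001]
force: [-0.1, 0.1, -0.3]
gripper_width: 0.8
grasp_force: 0.0
```

>>> jog_arm(
  moves=[
    [[0, 0.004, -0.006], [0, 0, 0], 0],
    [[0, 0, -0.004], [0, 0, 0], 0],
    [[0, 0, 0], [0, 0, 0], 0],
  ],
)

```text
time_s: 4.7
tcp_pos: [511.1, 33.6, 64.5]
orientation: [-2.156, -2.284, 0.001]
force: [0.2, -0.6, 0.9]
gripper_width: 0.4
grasp_force: 0.0
```

>>> jog_arm(
  moves=[
    [[0, 0, -0.002], [0, 0, 0], 0],
    [[0, 0, -0.002], [0, 0, 0], 0],
    [[0, 0, 0], [0, 0, 0], 0],
  ],
)

```text
time_s: 5.08
tcp_pos: [511.7, 33.7, 62.7]
orientation: [2.155, 2.283, 0.001]
force: [-6.9, -1.0, 24.6]
gripper_width: 0.6
grasp_force: 12.2
```

>>> jog_arm(
  moves=[
    [[0, 0, 0.05], [0, 0, 0], 0],
    [[0, 0.02, 0.05], [0, 0, 0], 0],
    [[0, 0.03, 0.05], [0, 0, 0], 0.7],
    [[0, 0.02, 0], [0, 0, 0], 0.7],
    [[0, 0, 0], [0, 0, 0], 0.7],
  ],
)

```text
time_s: 5.7
tcp_pos: [511.2, 105.2, 211.4]
orientation: [2.153, 2.287, 0.002]
force: [-0.3, -0.0, -0.0]
gripper_width: 25.7
grasp_force: 0.0
```

```bash
python3 - <<'E'
from h import *
import cv2
np.set_printoptions(precision=1,suppress=True)
c=camera_info("wrist");w=get_image("wrist")
b=get_image("side")[140:250,205:315]
cv2.imwrite("pics/w2.png",np.hstack([cv2.resize(w,(480,360)),cv2.resize(b,(320,360),interpolation=cv2.INTER_CUBIC)]))
T=c["world_to_cam"];print(-T[:3,:3].T@T[:3,3],T[:3,:3])
h=cv2.cvtColor(w,cv2.COLOR_BGR2HSV)
m=cv2.morphologyEx(cv2.inRange(h,(13,90,70),(30,255,255)),cv2.MORPH_OPEN,np.ones((3,3)))
n,l,s,ce=cv2.connectedComponentsWithStats(m)
for i in range(1,n):
  if s[i,4]>100:print(s[i],ce[i],plane("wrist",*ce[i],50))
E
```

```text
[505.3 187.5 370.2] [[ 1.   0.1  0. ]
 [ 0.1 -0.9  0.3]
 [ 0.  -0.3 -1. ]]
[242 155  26  40 856] [254.1 174.9] [508.7 103.7  50. ]
[199 268  11  52 348] [203.6 293.7] [455.  -50.1  50. ]
[301 269  10  51 273] [306.5 292.7] [581.1 -41.4  50. ]
[ 116  332  303   15 3390] [282.2 340.2] [ 557.4 -115.6   50. ]
```

View pics/w2.png

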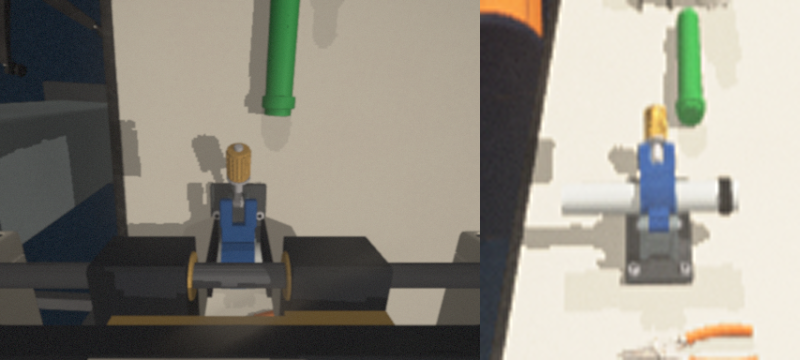

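The blue half is fully down and the nut still leans out, at wrist picture (238,163), about (509,106,50). I'll descend astride it.

>>> jog_arm(
  moves=[
    [[-0.002, 0.003, -0.04], [0, 0, 0], 0.7],
    [[0, 0, -0.05], [0, 0, 0], 0.7],
    [[0, 0, -0.04], [0, 0, 0], 0.7],
    [[0, 0, -0.03], [0, 0, 0], 0.7],
    [[0, 0, -0.015], [0, 0, 0], 0.7],
  ],
)

```text
time_s: 6.42
tcp_pos: [507.9, 105.1, 33.6]
orientation: [-2.157, -2.282, 0.005]
force: [-0.2, -0.7, 0.7]
gripper_width: 64.1
grasp_force: 0.0
```

>>> jog_arm(
  moves=[
    [[0, 0, 0], [0, 0, 0], 0.0],
    [[0, 0, 0], [0, 0, 0], 0.0],
    [[0, 0, 0], [0, 0, 0], 0.0],
    [[0, 0, 0], [0, 0, 0], 0.0],
    [[0, 0, 0], [0, 0, 0], 0.0],
  ],
)

```text
time_s: 7.05
tcp_pos: [510.2, 107.0, 36.4]
orientation: [2.156, 2.284, 0.003]
force: [2.2, -0.9, 0.5]
gripper_width: 26.4
grasp_force: 30.0
```

>>> jog_arm(
  moves=[
    [[0.0005, -0.004, 0.0055], [0, 0, 0], 0],
    [[0.0005, -0.004, 0.0055], [0, 0, 0], 0],
    [[0.0005, -0.005, 0.0045], [0, 0, 0], 0],
    [[0.0005, -0.005, 0.0045], [0, 0, 0], 0],
    [[0, 0, 0], [0, 0, 0], 0],
  ],
)

```text
time_s: 7.68
tcp_pos: [511.2, 90.6, 56.3]
orientation: [-2.154, -2.285, -0.004]
force: [0.5, 5.5, 1.1]
gripper_width: 26.1
grasp_force: 31.3
```

>>> jog_arm(
  moves=[
    [[0.0005, -0.006, 0.0035], [0, 0, 0], 0],
    [[0, -0.006, 0.0035], [0, 0, 0], 0],
    [[0.0005, -0.007, 0.0025], [0, 0, 0], 0],
    [[0.0005, -0.007, 0.002], [0, 0, 0], 0],
    [[0, 0, 0], [0, 0, 0], 0],
  ],
)

```text
time_s: 8.3
tcp_pos: [512.7, 65.6, 68.5]
orientation: [-2.153, -2.286, -0.005]
force: [-3.4, 7.9, 10.7]
gripper_width: 25.9
grasp_force: 30.0
```

>>> jog_arm(
  moves=[
    [[0, -0.006, 0.001], [0, 0, 0], 0],
    [[0, -0.006, 0.0005], [0, 0, 0], 0],
    [[0, 0, 0], [0, 0, 0], 0],
  ],
)

```text
time_s: 8.68
tcp_pos: [513.3, 53.4, 70.2]
orientation: [-2.154, -2.286, -0.006]
force: [-2.9, 6.8, 12.9]
gripper_width: 25.2
grasp_force: 30.0
```

>>> jog_arm(
  moves=[
    [[0, -0.002, 0.001], [0, 0, 0], 0],
    [[0, -0.002, 0], [0, 0, 0], 0],
    [[0, -0.001, 0], [0, 0, 0], 0],
    [[0, 0, 0], [0, 0, 0], 0],
  ],
)

```text
time_s: 9.18
tcp_pos: [513.5, 48.2, 70.8]
orientation: [-2.155, -2.286, -0.006]
force: [0.6, 6.3, 4.9]
gripper_width: 24.3
grasp_force: 29.5
```

```bash
python3 - <<'E'
from h import *
import cv2
a=get_image("scene")[155:235,215:295];b=get_image("side")[150:230,225:305]
f=lambda i:cv2.resize(i,(400,400),interpolation=cv2.INTER_CUBIC)
cv2.imwrite("pics/crop3.png",np.hstack([f(a),f(b)]))
E
```

```text
(no output)
```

View pics/crop3.png

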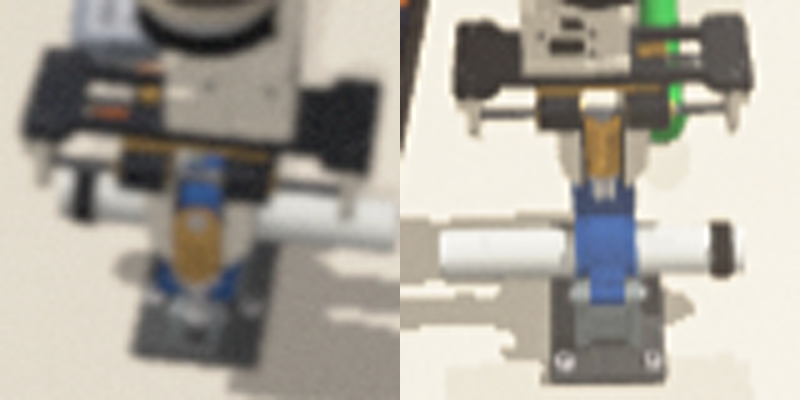

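The nut seems to have slid outward in the pads, because the opening shrank to 24 mm. I'll release it and push it home from outside with shut fingers.

>>> jog_arm(
  moves=[
    [[0, 0, 0], [0, 0, 0], 0.6],
    [[0, 0, 0], [0, 0, 0], 0.6],
    [[0, 0, 0], [0, 0, 0], 0.6],
    [[0, 0, 0.03], [0, 0, 0], 0.6],
    [[0, 0, 0.06], [0, 0, 0], 0.6],
  ],
)

```text
time_s: 9.9
tcp_pos: [510.8, 45.1, 158.7]
orientation: [-2.154, -2.282, 0.007]
force: [1.6, 0.1, 0.3]
gripper_width: 55.1
grasp_force: 0.0
```

>>> jog_arm(
  moves=[
    [[0, 0.04, 0.01], [0, 0, 0], 0],
    [[-0.002, 0.04, 0], [0, 0, 0], 0],
    [[0, 0, 0], [0, 0, 0], 0],
    [[0, 0, 0], [0, 0, 0], 0],
    [[0, 0, 0], [0, 0, 0], 0],
  ],
)

```text
time_s: 10.52
tcp_pos: [510.6, 124.5, 169.4]
orientation: [2.158, 2.283, -0.002]
force: [-0.1, 1.4, -0.7]
gripper_width: 9.4
grasp_force: 0.0
```

```bash
python3 - <<'E'
from h import *
import cv2
print(manip.observe()["tcp_pos"])
a=get_image("scene")[155:235,215:295];b=get_image("side")[150:230,225:305]
f=lambda i:cv2.resize(i,(400,400),interpolation=cv2.INTER_CUBIC)
cv2.imwrite("pics/crop4.png",np.hstack([f(a),f(b)]))
E
```

```text
[510.63455804 124.45847701 169.39714614]
```

View pics/crop4.png

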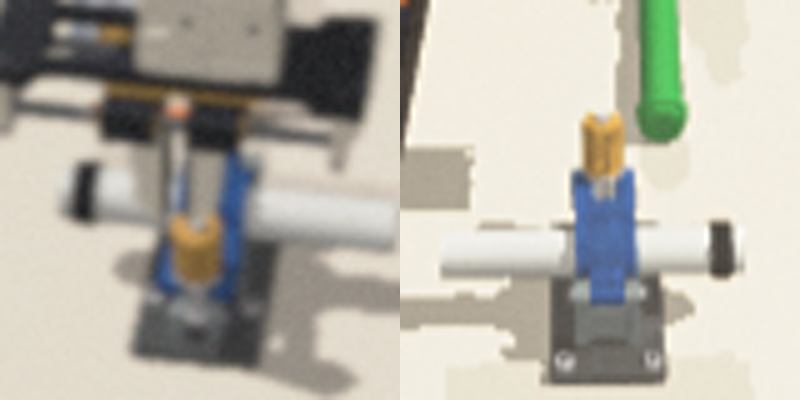

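The nut stands nearly upright in the slot and the tube is in place. I'll push gently from outside to seat it.

>>> jog_arm(
  moves=[
    [[0.001, 0, -0.05], [0, 0, 0], 0],
    [[0, 0, -0.037], [0, 0, 0], 0],
    [[0, -0.015, 0], [0, 0, 0], 0],
    [[0, -0.015, 0], [0, 0, 0], 0],
    [[0, -0.008, 0], [0, 0, 0], 0],
  ],
)

```text
time_s: 11.25
tcp_pos: [512.8, 86.2, 84.3]
orientation: [2.157, 2.281, 0.003]
force: [-1.3, 2.7, 1.0]
gripper_width: 0.8
grasp_force: 0.7
```

>>> jog_arm(
  moves=[
    [[0, -0.004, 0], [0, 0, 0], 0],
    [[0, -0.003, 0], [0, 0, 0], 0],
    [[0, 0, 0], [0, 0, 0], 0],
  ],
)

```text
time_s: 11.62
tcp_pos: [511.8, 80.8, 83.0]
orientation: [2.156, 2.285, 0.0]
force: [0.1, 0.2, -0.9]
gripper_width: 0.1
grasp_force: 0.0
```

>>> jog_arm(
  moves=[
    [[0, -0.002, 0], [0, 0, 0], 0],
    [[0, -0.002, 0], [0, 0, 0], 0],
    [[0, 0, 0], [0, 0, 0], 0],
  ],
)

```text
time_s: 12.0
tcp_pos: [511.7, 76.8, 82.7]
orientation: [2.156, 2.285, -0.0]
force: [0.3, 0.7, 0.4]
gripper_width: 0.4
grasp_force: 0.2
```

>>> jog_arm(
  moves=[
    [[0, -0.002, 0], [0, 0, 0], 0],
    [[0, -0.001, 0], [0, 0, 0], 0],
    [[0, 0, 0], [0, 0, 0], 0],
  ],
)

```text
time_s: 12.38
tcp_pos: [511.7, 74.8, 82.8]
orientation: [-2.155, -2.285, -0.002]
force: [0.1, 4.7, 0.5]
gripper_width: 0.2
grasp_force: 2.5
```

>>> jog_arm(
  moves=[
    [[0, -0.001, 0], [0, 0, 0], 0],
    [[0, -0.001, 0], [0, 0, 0], 0],
    [[0, 0, 0], [0, 0, 0], 0],
  ],
)

```text
time_s: 12.75
tcp_pos: [511.8, 74.5, 82.9]
orientation: [-2.153, -2.286, -0.004]
force: [0.5, 10.6, -1.7]
gripper_width: 0.5
grasp_force: 5.1
```

The nut is hard against its stop. I'll retreat and check.

>>> jog_arm(
  moves=[
    [[0, -0.002, 0], [0, 0, 0], 0],
    [[0, 0.02, 0], [0, 0, 0], 0],
    [[0, 0.04, 0.03], [0, 0, 0], 0],
    [[0, 0.02, 0.06], [0, 0, 0], 0],
    [[0, 0, 0.06], [0, 0, 0], 0],
  ],
)

```text
time_s: 13.38
tcp_pos: [510.8, 150.9, 233.4]
orientation: [-2.152, -2.287, 0.002]
force: [1.8, 0.7, -0.4]
gripper_width: 0.8
grasp_force: 0.0
```

>>> jog_arm(
  moves=[
    [[0, 0, 0.06], [0, 0, 0], 0],
    [[0, 0, 0.06], [0, 0, 0], 0],
    [[0, 0, 0], [0, 0, 0], 0],
  ],
)

```text
time_s: 13.75
tcp_pos: [513.3, 150.0, 356.8]
orientation: [2.154, 2.281, 0.01]
force: [-0.2, -0.6, -0.5]
gripper_width: 0.5
grasp_force: 0.0
```

```bash
python3 - <<'E'
from h import *
import cv2
a=get_image("scene")[145:245,205:305];b=get_image("side")[150:250,225:325]
f=lambda i:cv2.resize(i,(400,400),interpolation=cv2.INTER_CUBIC)
cv2.imwrite("pics/crop5.png",np.hstack([f(a),f(b)]))
E
```

```text
(no output)
```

View pics/crop5.png

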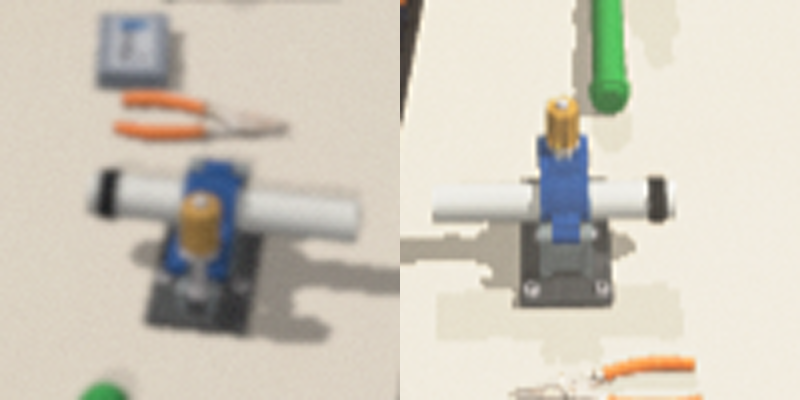

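The cap is down, the nut is upright (top at scene crop (200,200), side crop (562,103)), and the tube ends and pliers are where they were. I'll check the nut's top once, then sign off.

```bash
python3 - <<'E'
from h import *
print(tri([ray("scene",205+200/4,145+200/4),ray("side",225+162/4,150+103/4)]).round(1))
from bench import workorder
print(workorder.sign_off())
E
```

```text
[513.1  48.4 110.2]
the job is handed in; nothing more can be done
None
```

The clamp is closed and the job handed in at about 14 s: the blue half is fully down over the tube, the bolt is upright in the lug's slot, the tube hasn't moved, and the gripper is clear. No verdict came back.

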